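Shut the gates of the cable holder

ROBOT

A 6-joint arm with a two-finger parallel gripper is mounted at the origin on a cart in front of the work surface, level with it; the furniture and walls round the work are solid. World frame = base frame: x ahead of the robot, y to its left, z up, the work surface at z = 0. Lengths are in m, angles in degrees, forces in N, time in s.
With the tool pointing down it reaches from about 0.4 to 0.825 m from the base axis. Payload 7 kg.
Tool frame: the origin (TCP) lies at the very end of the fingers, on their centre line; the grasp point (between the pads) lies 19 mm behind it; z points along the fingers, y is the direction in which the jaws open and shut (so a half turn about z gives the same grasp; the last joint's range is limited). The gripper opens to 88 mm and grips with 3 to 60 N. Pads are 19 mm wide; open, the fingers measure 130 mm over their backs; the gripper's body (78 mm by 193 mm) begins 47 mm behind the grasp point.
Start: joints at [80.048, 20.546, 0.682, 0, -70.136, -16.507], TCP at [0.301, 0.604, 0.227] pointing down, gripper open.
Joint ranges: [-176.03, 176.03], [-82.01, 121.73], [-58.28, 71.71], [-173.87, 95.51], [-174.79, -0.11], [-173.66, 173.66]. Speed limits (degrees/s): [136.94, 136.94, 172.46, 180, 180, 180].

INTERFACE

Orientations are given as [roll, pitch, yaw] about the fixed x, y, z axes, in that order (R = Rz(yaw) Ry(pitch) Rx(roll)).
In Python, from plant import ctrl, snapshot, workorder gives the robot as it stands. The module is installed in compiled form; this text tells all that it offers.
- The arm moves only by the shell command python3 -m creep 'ROWS'. ROWS is JSON, a list of rows, each a list of 5 numbers: the shift along the tool's x, y, z scaled (see below), then the turn about the tool's z scaled (see below), then the finger opening in mm, from 0 to 87.6. A call has exactly 8 rows; each row is the pose to reach, as a shift and turn from the pose commanded when the call began, along the tool's axes at that moment, turning the shorter way round; what a row does not reach only later rows make up. The controller multiplies each number of a shift by 0.1 m and each number of a turn by 180 degrees. A row lasts 1/12 s, in which the tool goes at most 41.7 mm and 7.16 degrees, less where a joint would pass 70% of its speed; a pose out of reach is approached as far as the arm can. A call with a number of a shift or a turn outside -1 to 1 is refused whole. A call with a gripper value outside its range is refused whole. The fingers move at their own pace and stop on an object; the grip force is fixed at half the most. Time passes only in rows, so rows that repeat a pose let the fingers close, or fill a call up. It gives the time, the measured TCP pose, the force and the opening at its end, in the units of the state.
- ctrl.get_obs(): the state, without advancing time (a new reading comes with each control period).
- snapshot(name): name is "scene" or "top"; returns a dict with "img" (420x560x3 uint8, blue, green, red), "camera_matrix" (3x3 intrinsics, pixels), "k1" (the pictures are not rectified: a ray, as slopes to the right and down, at radius r is drawn at 1 + k1 r^2 times it, then the intrinsics apply), "xyz" and "rotation" of the camera in the world. Camera axes: x right, y up, looking along -z (the intrinsics and any distortion apply to the point x, -y, -z); pixel columns grow to the right and rows downward; lengths in m; the calibration is good to about 2 mm. A picture is of the moment at which its call begins. There is no depth.
- workorder.close_job(): hands the job in, once; it reports no verdict.
The state is a dict: "clock": time; "joint_pos": joint angles; "qvel": joint speeds; "tau": joint torques, N m; "tool_pos": TCP position; "orientation": TCP orientation; "force": force on the tool from outside, world axes, zero at the start; "moment": the same for the moment, N m; "opening": finger opening in m.
Only numpy, scipy, OpenCV 4.12 (cv2) and the standard library are available. Lean on these libraries where they do the work, as an engineer would, in place of code of your own. Each camera call takes 0.05 s, during which the arm holds its last target.

TASK

Get the curved cable holder ready for its next cable: trace along the row with a fingertip, starting at the plain end and lightly enough that the holder stays where it stands, so that the five short gates fold shut one after the other, and leave the long gate at the far end standing open. Do not lift or tip the holder, leave everything else on the desk where it is, and draw the hand clear at the end.

Things in the scene. Friction and masses are not known exactly. Their poses are not given: they have to be found in the camera images.
- cable_holder: loose black cable holder, 0.9 kg, flat on the desk: a band 30 mm wide, 20 high, 318 long along its middle line (plus round ends), bent to an arc of 200 mm radius. Six channels cross it, each with a white gate 26 mm wide. Origin: underside, on the middle line, halfway along. z up; the arc's centre lies 200 mm towards -x; the plain end (first 45 mm, no gate) is at +y, the long gate at -y
- plain_end (a point): point on the top face (20 mm above the desk) on the middle line, 12 mm along the arc from the plain end; there is no gate here
- far_end (a point): point on the top face, on the middle line, at the other end of the arc, past the long gate
- hinge1 (a point): point on the top face (20 mm above the desk), on the middle line, at the hinge of gate 1; 45 mm along the arc from the plain end
- hinge2 (a point): point on the top face (20 mm above the desk), on the middle line, at the hinge of gate 2; 84 mm along the arc from the plain end
- hinge3 (a point): point on the top face (20 mm above the desk), on the middle line, at the hinge of gate 3; 123 mm along the arc from the plain end
- hinge4 (a point): point on the top face (20 mm above the desk), on the middle line, at the hinge of gate 4; 162 mm along the arc from the plain end
- hinge5 (a point): point on the top face (20 mm above the desk), on the middle line, at the hinge of gate 5; 201 mm along the arc from the plain end
- hinge6 (a point): point on the top face (20 mm above the desk), on the middle line, at the hinge of gate 6; 265 mm along the arc from the plain end
- gate1 (a joint): hinge of gate 1 (short gate), 28 mm long, 3 mm thick, 10 g. 0 = shut, lying flush with the top face and pointing from its hinge towards the far end; 1.57 rad = standing upright over its hinge. It folds shut along the row, away from the plain end, and stays where it is left (friction 0.01 N m, under 1 N at its edge)
- gate2 (a joint): hinge of gate 2 (short gate), 28 mm long, 3 mm thick, 10 g. 0 = shut, lying flush with the top face and pointing from its hinge towards the far end; 1.57 rad = standing upright over its hinge. It folds shut along the row, away from the plain end, and stays where it is left (friction 0.01 N m, under 1 N at its edge)
- gate3 (a joint): hinge of gate 3 (short gate), 28 mm long, 3 mm thick, 10 g. 0 = shut, lying flush with the top face and pointing from its hinge towards the far end; 1.57 rad = standing upright over its hinge. It folds shut along the row, away from the plain end, and stays where it is left (friction 0.01 N m, under 1 N at its edge)
- gate4 (a joint): hinge of gate 4 (short gate), 28 mm long, 3 mm thick, 10 g. 0 = shut, lying flush with the top face and pointing from its hinge towards the far end; 1.57 rad = standing upright over its hinge. It folds shut along the row, away from the plain end, and stays where it is left (friction 0.01 N m, under 1 N at its edge)
- gate5 (a joint): hinge of gate 5 (short gate), 28 mm long, 3 mm thick, 10 g. 0 = shut, lying flush with the top face and pointing from its hinge towards the far end; 1.57 rad = standing upright over its hinge. It folds shut along the row, away from the plain end, and stays where it is left (friction 0.01 N m, under 1 N at its edge)
- gate6 (a joint): hinge of gate 6 (the long gate, last in the row), 44 mm long, 3 mm thick, 10 g. 0 = shut, lying flush with the top face and pointing from its hinge towards the far end; 1.57 rad = standing upright over its hinge. It folds shut along the row, away from the plain end, and stays where it is left (friction 0.01 N m, under 1 N at its edge)
- sticky_notes: square white note block, 77x77x13, lying inside the curve of the holder; sizes in mm, loose; origin at the centre of its underside; to be left alone
- eraser: eraser, 20x44x12, just outside the curve of the holder; sizes in mm, loose; origin at the centre of its underside; to be left alone
- usb_stick: black memory stick with a grey cap, 17x38x9, just outside the curve of the holder; sizes in mm, loose; origin at the centre of its underside; to be left alone
- stapler: black stapler, 144x39x54, at the back, to the robot's right of the holder; sizes in mm, loose; origin at the centre of its underside; to be left alone
- mug: white mug, 92x127x95, upright, on the desk's near side towards the robot's right; sizes in mm, loose; origin at the centre of its underside; to be left alone
- hole_punch: black two-hole punch, 79x118x60, towards the robot's left; sizes in mm, loose; origin at the centre of its underside; to be left alone

How it is judged (in metres and radians):
On the way, in this order (a step that is already met when the one before it is completed fails the run):
1. short gate 1 is stroked shut by the fingers (value of joint gate1 below 0.25 rad and contact force between the fingers and cable_holder above 0.02 N).
2. short gate 2 is stroked shut by the fingers (value of joint gate2 below 0.25 rad and contact force between the fingers and cable_holder above 0.02 N).
3. short gate 3 is stroked shut by the fingers (value of joint gate3 below 0.25 rad and contact force between the fingers and cable_holder above 0.02 N).
4. short gate 4 is stroked shut by the fingers (value of joint gate4 below 0.25 rad and contact force between the fingers and cable_holder above 0.02 N).
5. short gate 5 is stroked shut by the fingers (value of joint gate5 below 0.25 rad and contact force between the fingers and cable_holder above 0.02 N).
At the end, for the whole second after the job is handed in: Gates 1 to 5 are shut (under 0.25 rad), the long gate 6 stands open (over 1.1 rad), both ends of the holder are within 10 mm of where they stood, it lies flat and at rest, and every bystander is within 15 mm of where it stood (value of joint each of gate1, gate2, gate3, gate4, gate5 below 0.25 rad and value of joint gate6 above 1.1 rad and distance of each of plain_end, far_end from where it was at the start of the episode below 0.01 m and angle between cable_holder's own z axis and vertical below 0.05 rad and linear speed of cable_holder below 0.01 m/s and distance of each of sticky_notes, eraser, usb_stick, stapler, mug, hole_punch from where it was at the start of the episode below 0.015 m); the robot touches nothing.
It fails at once if the holder is lifted or tipped (height (world z) of cable_holder above 0.008 m or angle between cable_holder's own z axis and vertical above 0.1 rad).
It fails at once if the holder is shoved 10 mm or more (distance of any of plain_end, far_end from where it was at the start of the episode above 0.01 m).
It fails at once if the long gate is folded down (value of joint gate6 below 0.9 rad).
It fails at once if another thing on the desk is moved 15 mm or more (distance of any of sticky_notes, eraser, usb_stick, stapler, mug, hole_punch from where it was at the start of the episode above 0.015 m).
It also fails if it takes over 45 s, if anything falls off the work surface, if the arm or the gripper's body presses on something with over 40 N, if the wrist force passes 120 N, or if a joint passes its speed limit or range.

## Working session

There is one attempt and no reset: what is moved stays moved. The work goes in short steps, Python scripts to look and compute and a shell command to move; the robot and the scene stay as the last step left them, time stands still between calls to the robot, and variables do not carry over. Pictures are saved under pics/ and viewed, and the job is handed in when it is done.

```bash
mkdir -p pics; python3 - <<'E'
from plant import ctrl, snapshot
import cv2
o=ctrl.get_obs()
print({k:o[k] for k in ('clock','tool_pos','orientation','force','opening')})
for n in ('scene','top'):
    s=snapshot(n); cv2.imwrite(f'pics/{n}0.png',s['img']); print(n,s['camera_matrix'],s['k1'],s['xyz'],s['rotation'])
E
```

```text
{'clock': 0.0, 'tool_pos': array([0.30056873, 0.6038485 , 0.22563931]), 'orientation': array([ 1.79906569e+02, -9.08105803e-03, -2.64671407e+01]), 'force': array([-0.8917965 , -0.52984526,  1.15047993]), 'opening': 0.08753881602324899}
scene [[401.75026784   0.         280.24011117]
 [  0.         401.75026784 205.74565887]
 [  0.           0.           1.        ]] -0.10646279656876986 [-0.20055976 -0.7568886   0.60173738] [ 6.43823312e+01 -6.16055646e-02 -3.98400909e+01]
top [[468.47637202   0.         276.99109457]
 [  0.         468.47637202 211.22346031]
 [  0.           0.           1.        ]] 0.0407456523998599 [0.34895053 0.1267694  1.3965823 ] [  6.37733422  -1.12313781 -88.25993417]
```

View pics/scene0.png

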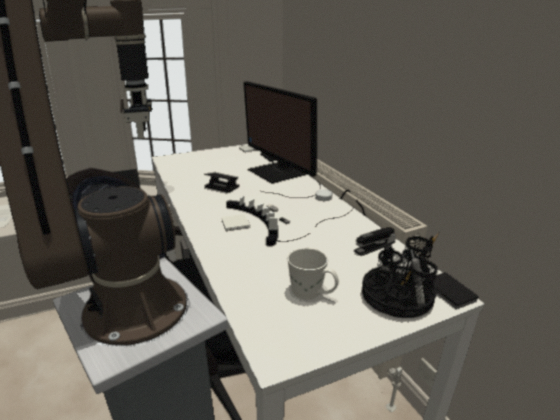

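View pics/top0.png

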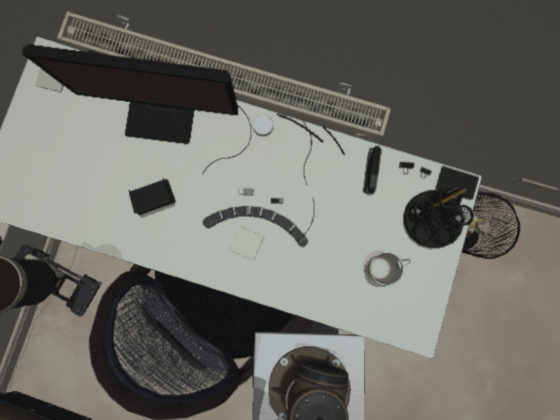

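```bash
python3 - <<'E'
import cv2
a=cv2.imread('pics/top0.png')[170:270,180:330]; cv2.imwrite('pics/top0z.png',cv2.resize(a,None,fx=5,fy=5,interpolation=cv2.INTER_CUBIC))
a=cv2.imread('pics/scene0.png')[180:255,200:310]; cv2.imwrite('pics/scene0z.png',cv2.resize(a,None,fx=7,fy=7,interpolation=cv2.INTER_CUBIC))
E
```

```text
(no output)
```

View pics/top0z.png

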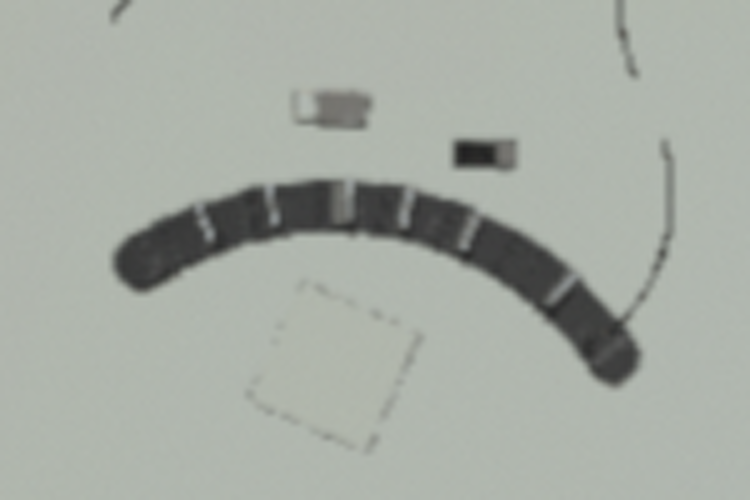

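View pics/scene0z.png

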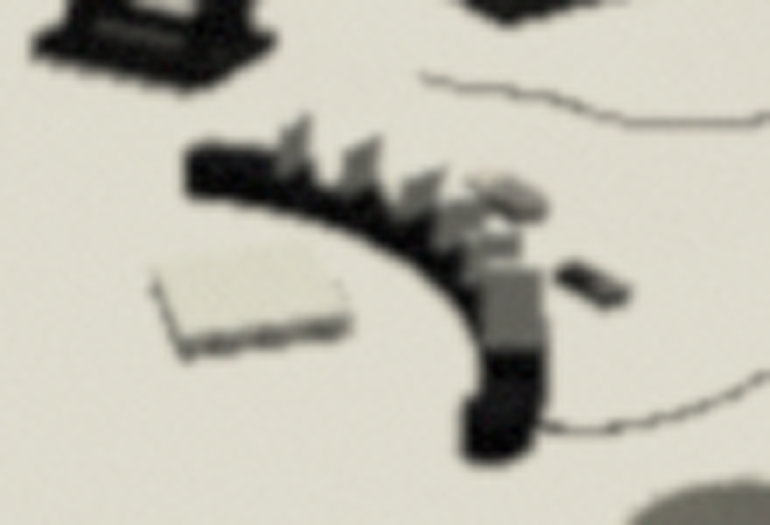

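```bash
cat > h.py <<'E'
import numpy as np, cv2
from scipy.spatial.transform import Rotation as R
from scipy.optimize import least_squares
def rot(s):
    r=np.array(s['rotation'],float)
    return r if r.shape==(3,3) else R.from_euler('xyz',r,degrees=True).as_matrix()
def dist(s): return np.array([s['k1'],0,0,0,0.])
def to_plane(s,px,z):
    px=np.asarray(px,float).reshape(-1,1,2)
    n=cv2.undistortPoints(px,s['camera_matrix'],dist(s)).reshape(-1,2)
    d=np.c_[n[:,0],-n[:,1],-np.ones(len(n))]@rot(s).T
    c=np.array(s['xyz']); return (c+d*((z-c[2])/d[:,2])[:,None])[:,:2]
def project(s,P):
    q=(np.atleast_2d(P)-np.array(s['xyz']))@rot(s); q=q*[1,-1,-1]
    return cv2.projectPoints(q.reshape(-1,1,3),np.zeros(3),np.zeros(3),s['camera_matrix'],dist(s))[0].reshape(-1,2)
def fit(s,box,thr,z=0.01):
    u0,v0,u1,v1=box
    g=cv2.cvtColor(s['img'],cv2.COLOR_BGR2GRAY)[v0:v1,u0:u1]
    m=(g<thr).astype(np.uint8); m=cv2.morphologyEx(m,cv2.MORPH_CLOSE,np.ones((5,5)))
    n,l,st,_=cv2.connectedComponentsWithStats(m); k=1+np.argmax(st[1:,4])
    v,u=np.nonzero(l==k); P=to_plane(s,np.c_[u+u0,v+v0],z)
    f=lambda c:np.hypot(*(P-c).T)-0.2
    c=least_squares(f,P.mean(0)-[0.17,0],loss='soft_l1',f_scale=.02).x
    a=np.arctan2(P[:,1]-c[1],P[:,0]-c[0]); r=np.hypot(*(P-c).T)
    lo,hi=a.min(),a.max()
    return c,lo,hi,np.percentile(r,[1,99]),P
def pt(c,mid,s,z=0.02,r=0.2):
    a=mid+(0.159-s)/0.2
    return np.array([c[0]+r*np.cos(a),c[1]+r*np.sin(a),z])
H=[.045,.084,.123,.162,.201,.265]
E
python3 - <<'E'
from h import *
from plant import snapshot
s=snapshot('top')
for t in (100,115,130):
    c,lo,hi,r,P=fit(s,(180,170,330,270),t)
    print(t,c,np.degrees([lo,hi]),(hi-lo)*.2,r, 'expect len',.348)
mid=(lo+hi)/2
c,lo,hi,r,P=fit(s,(180,170,330,270),115);mid=(lo+hi)/2
print('mid',np.degrees(mid))
for x in [0,.012]+H+[.318]: print(x,pt(c,mid,x).round(4))
ss=snapshot('scene')
for nm,q,b,f in(('top',s,(180,170,330,270),5),('scene',ss,(200,180,310,255),7)):
    im=cv2.resize(q['img'][b[1]:b[3],b[0]:b[2]],None,fx=f,fy=f,interpolation=cv2.INTER_CUBIC)
    def dr(P,col):
        for p in project(q,P): cv2.circle(im,tuple(int(v) for v in ((p-b[:2]+.5)*f)),2,col,-1)
    for i,x in enumerate(H):
        L=.044 if i==5 else .028
        for rr in (.187,.2,.213): dr(pt(c,mid,x,.02,rr),(0,0,255)); dr(pt(c,mid,x,.02+L,rr),(0,255,0))
    for x in np.linspace(0,.318,60):
        dr(pt(c,mid,x,.02,.185),(255,0,0));dr(pt(c,mid,x,.02,.215),(255,0,0));dr(pt(c,mid,x,0,.185),(255,255,0))
    cv2.imwrite(f'pics/{nm}1.png',im)
E
```

```text
100 [0.30346557 0.19059156] [-58.89408868  39.92071934] 0.34492874993420436 [0.18528945 0.21445473] expect len 0.348
115 [0.30356694 0.19063449] [-59.02113547  40.07685121] 0.34591722995880114 [0.18437314 0.21533318] expect len 0.348
130 [0.30325791 0.19025361] [-59.21351159  40.10277831] 0.346679251902422 [0.18384598 0.2157511 ] expect len 0.348
mid -9.472142129092683
0 [0.4652 0.3084 0.02  ]
0.012 [0.472  0.2985 0.02  ]
0.045 [0.4874 0.2694 0.02  ]
0.084 [0.4992 0.2323 0.02  ]
0.123 [0.5035 0.1936 0.02  ]
0.162 [0.5003 0.1548 0.02  ]
0.201 [0.4896 0.1173 0.02  ]
0.265 [0.4571 0.0625 0.02  ]
0.318 [0.4182 0.0268 0.02  ]
```

View pics/top1.png

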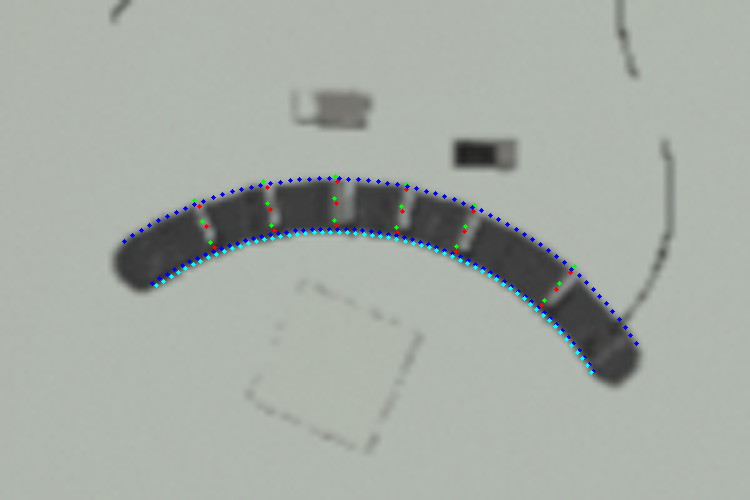

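View pics/scene1.png

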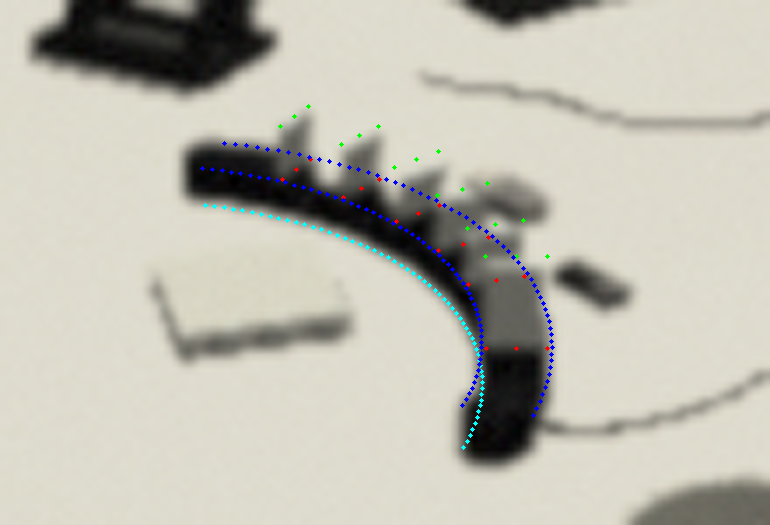

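```bash
cat >> h.py <<'E'
C=np.array([0.30350,0.19055]); MID=np.radians(-9.47)
def obs():
    from plant import ctrl
    return ctrl.get_obs()
def rows(target_list,pose=None):
    """target_list: (x,y,z,yaw) -> tool shift units"""
    o=obs(); p=np.array(o['tool_pos']); y0=o['orientation'][2]
    if pose is not None: p=np.array(pose[:3]); y0=pose[3]
    a=np.radians(y0)
    for x,y,z,yaw in target_list:
        D=np.array([x,y,z])-p
        dy=(yaw-y0+180)%360-180
        print(np.round([10*(D[0]*np.cos(a)+D[1]*np.sin(a)),10*(D[0]*np.sin(a)-D[1]*np.cos(a)),-10*D[2],-dy/180],3).tolist())
def S(s,z):
    q=pt(C,MID,s,z); return (*q,np.degrees(MID+(0.159-s)/.2)-90)
E
python3 - <<'E'
from h import *
rows([S(.006,.1),S(.012,.1)])
E
```

```text
[2.843, 1.943, 1.26, 0.162]
[2.895, 1.973, 1.26, 0.172]
```

```bash
python3 -m creep '[[0.1,0.07,0,0,0],[0.25,0.17,0,0,0],[0.4,0.27,0,0,0],[0.55,0.37,0,0,0],[0.7,0.47,0,0,0],[0.83,0.56,0,0,0],[0.95,0.65,0,0,0],[1,0.7,0,0,0]]'; python3 -m creep '[[0.1,0.07,0,0,0],[0.25,0.17,0,0,0],[0.4,0.27,0,0,0],[0.55,0.37,0,0,0],[0.7,0.47,0,0,0],[0.83,0.56,0,0,0],[0.95,0.65,0,0,0],[1,0.7,0,0,0]]'
python3 - <<'E'
from h import *
rows([S(.006,.1),S(.012,.1),S(.012,.05)])
E
```

```text
clock: 0.87
tool_pos: [0.3603, 0.4948, 0.227]
orientation: [-180.0, 0.0, -26.5]
force: [-0.3, 0.7, 0.2]
opening: 0.0399
clock: 1.53
tool_pos: [0.4183, 0.3879, 0.2266]
orientation: [180.0, -0.0, -26.5]
force: [-0.5, -0.4, -0.1]
opening: 0.0007
[0.827, 0.531, 1.266, 0.162]
[0.879, 0.561, 1.266, 0.171]
[0.879, 0.561, 1.766, 0.171]
```

```bash
python3 -m creep '[[0.1,0.07,0.1,0.02,0],[0.23,0.15,0.25,0.05,0],[0.38,0.25,0.4,0.08,0],[0.53,0.34,0.55,0.11,0],[0.68,0.43,0.7,0.14,0],[0.8,0.51,0.85,0.16,0],[0.87,0.56,0.95,0.171,0],[0.879,0.561,1,0.171,0]]'
python3 - <<'E'
from h import *
from plant import snapshot
rows([S(.012,.05),S(.012,.03)])
s=snapshot('top'); cv2.imwrite('pics/t2.png',cv2.resize(s['img'][130:290,150:350],None,fx=4,fy=3.75))
s=snapshot('scene'); cv2.imwrite('pics/s2.png',cv2.resize(s['img'][130:270,160:330],None,fx=4.5,fy=4.2))
E
```

```text
clock: 2.2
tool_pos: [0.471, 0.2986, 0.1251]
orientation: [179.9, -0.0, -57.4]
force: [-0.8, -0.6, 0.4]
opening: 0.0003
[0.007, -0.007, 0.751, -0.0]
[0.007, -0.007, 0.951, -0.0]
```

View pics/s2.png

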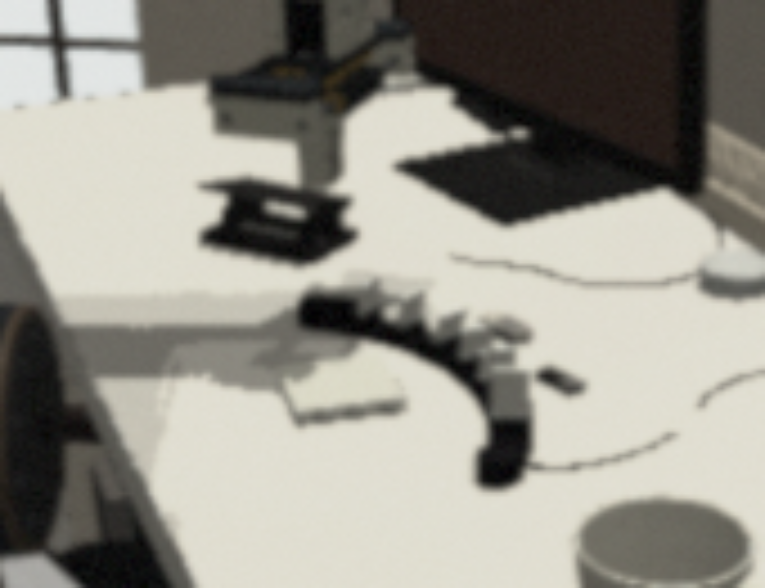

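View pics/t2.png

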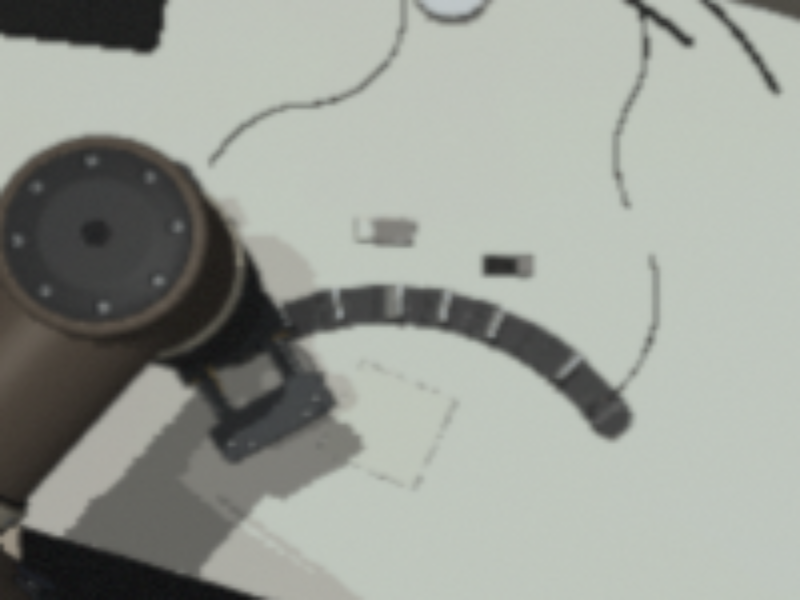

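```bash
python3 -m creep '[[0,0,0.1,0,0],[0,0,0.25,0,0],[0,0,0.4,0,0],[0,0,0.55,0,0],[0,0,0.7,0,0],[0,0,0.82,0,0],[0,0,0.9,0,0],[0.01,-0.01,0.92,0,0]]'; python3 -m creep '[[0,0,0.02,0,0],[0,0,0.04,0,0],[0,0,0.06,0,0],[0,0,0.08,0,0],[0,0,0.10,0,0],[0,0,0.11,0,0],[0,0,0.12,0,0],[0,0,0.12,0,0]]'
python3 - <<'E'
from h import *
from plant import snapshot
s=snapshot('scene'); cv2.imwrite('pics/s3.png',cv2.resize(s['img'][165:265,190:320],None,fx=6,fy=6))
o=obs();print(o['tool_pos'],o['force'],o['orientation'])
E
```

```text
clock: 2.97
tool_pos: [0.4718, 0.3004, 0.0334]
orientation: [179.9, -0.0, -57.1]
force: [-0.4, 0.6, -0.7]
opening: 0.0006
clock: 3.63
tool_pos: [0.4725, 0.3, 0.0224]
orientation: [180.0, -0.0, -57.2]
force: [-0.5, 0.0, -0.4]
opening: 0.0003
[0.47250342 0.30008696 0.02252282] [-0.00354313 -0.21140751  0.74279956] [ 1.79995326e+02 -2.89689019e-03 -5.72403247e+01]
```

View pics/s3.png

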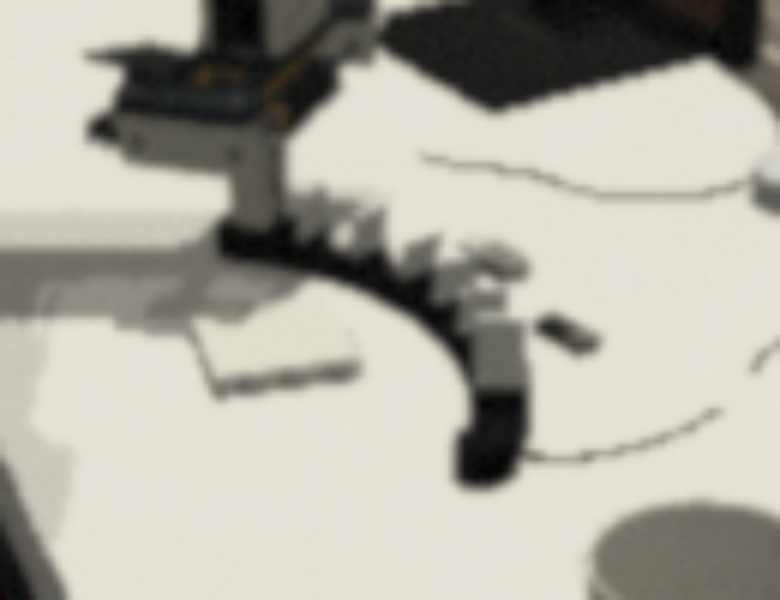

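```bash
cat >> h.py <<'E'
def gate(i,ds,pose=None):
    rows([S(H[i]+d/1000-.0095,.02+h/1000) for d,h in ds],pose)
E
python3 - <<'E'
from h import *
gate(0,[(-20,10),(-14,14),(-8,14),(-3,14),(1,13),(5,11),(8,9),(11,7)],(.4722,.2999,.023,-57.3))
E
```

```text
[0.046, 0.011, -0.07, 0.006]
[0.106, 0.013, -0.11, 0.015]
[0.166, 0.017, -0.11, 0.025]
[0.215, 0.021, -0.11, 0.033]
[0.255, 0.026, -0.1, 0.039]
[0.295, 0.031, -0.08, 0.046]
[0.324, 0.035, -0.06, 0.05]
[0.354, 0.04, -0.04, 0.055]
```

```bash
python3 -m creep '[[0.03,0.01,-0.09,0.006,0],[0.106,0.013,-0.11,0.015,0],[0.166,0.017,-0.11,0.025,0],[0.215,0.021,-0.11,0.033,0],[0.255,0.026,-0.1,0.039,0],[0.295,0.031,-0.08,0.046,0],[0.324,0.035,-0.06,0.05,0],[0.354,0.04,-0.04,0.055,0]]'
python3 - <<'E'
from h import *
print(obs()['force'],obs()['tool_pos'],obs()['orientation'][2]); gate(0,[(11,7)]);print()
# commanded pose nominal
gate(0,[(14,5),(17,3.5),(20,2.5),(23,2),(25,2),(26,2)],S(H[0]+.011-.0095,.027))
from plant import snapshot
s=snapshot('scene'); cv2.imwrite('pics/s4.png',cv2.resize(s['img'][165:265,190:320],None,fx=6,fy=6))
s=snapshot('top'); cv2.imwrite('pics/t4.png',cv2.resize(s['img'][170:270,180:330],None,fx=5,fy=5))
E
```

```text
clock: 4.35
tool_pos: [0.4885, 0.2679, 0.0263]
orientation: [-180.0, 0.0, -67.2]
force: [-0.1, 1.8, 0.1]
opening: 0.0002
[-0.07559928  1.76582625  0.10974423] [0.48852111 0.26787651 0.02625311] -67.22871585423188
[-0.003, 0.005, -0.007, 0.0]

[0.03, 0.0, 0.02, 0.005]
[0.06, 0.001, 0.035, 0.01]
[0.09, 0.002, 0.045, 0.014]
[0.12, 0.004, 0.05, 0.019]
[0.14, 0.005, 0.05, 0.022]
[0.15, 0.006, 0.05, 0.024]
```

View pics/s4.png

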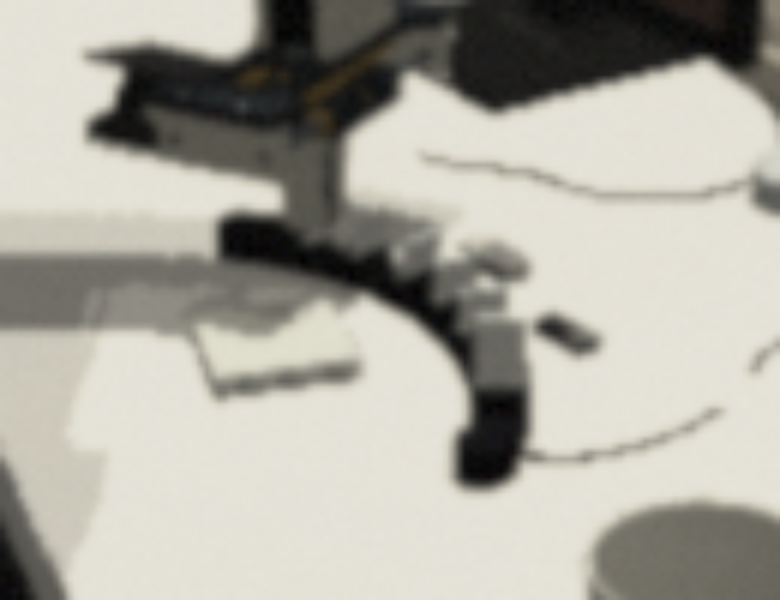

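View pics/t4.png

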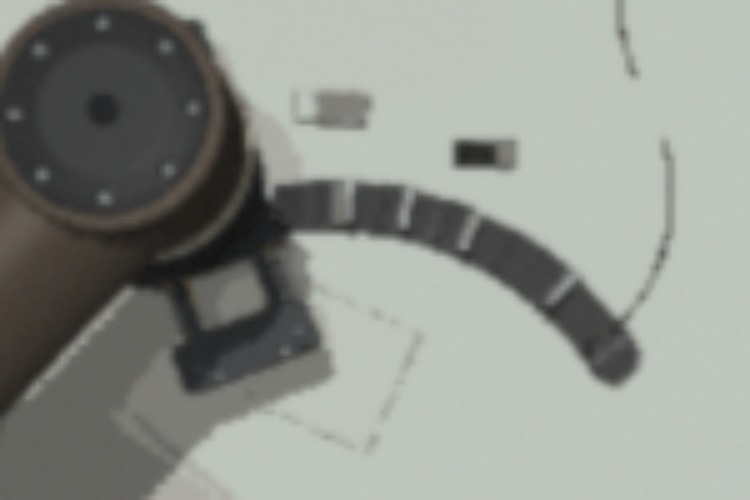

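Gate 1 is folding under the fingertip. The reaction force is about 1.8 N, and the rest of the row (e.g. gate 6 at zoom 563,288) hasn't moved.

```bash
python3 -m creep '[[0.03,0,0.02,0.005,0],[0.06,0,0.035,0.01,0],[0.09,0,0.045,0.014,0],[0.12,0.005,0.05,0.019,0],[0.13,0.005,0.05,0.02,0],[0.14,0.005,0.05,0.022,0],[0.14,0.005,0.05,0.022,0],[0.14,0.005,0.05,0.022,0]]'
python3 - <<'E'
from h import *
gate(0,[(25,2)]);print()
P=S(H[0]+.025-.0095,.022)
gate(1,[(-13,6),(-10,11),(-7,14),(-3,14),(1,13),(5,11),(8,9),(11,7)],P)
from plant import snapshot
s=snapshot('scene'); cv2.imwrite('pics/s5.png',cv2.resize(s['img'][165:265,190:320],None,fx=6,fy=6))
E
```

```text
clock: 5.12
tool_pos: [0.4933, 0.2551, 0.0216]
orientation: [-180.0, -0.0, -71.1]
force: [-0.1, -0.7, -0.3]
opening: 0.0008
[0.001, 0.005, -0.004, 0.001]

[0.01, 0.0, -0.04, 0.002]
[0.04, 0.0, -0.09, 0.006]
[0.07, 0.001, -0.12, 0.011]
[0.11, 0.003, -0.12, 0.018]
[0.15, 0.006, -0.11, 0.024]
[0.19, 0.009, -0.09, 0.03]
[0.22, 0.012, -0.07, 0.035]
[0.249, 0.016, -0.05, 0.04]
```

View pics/s5.png

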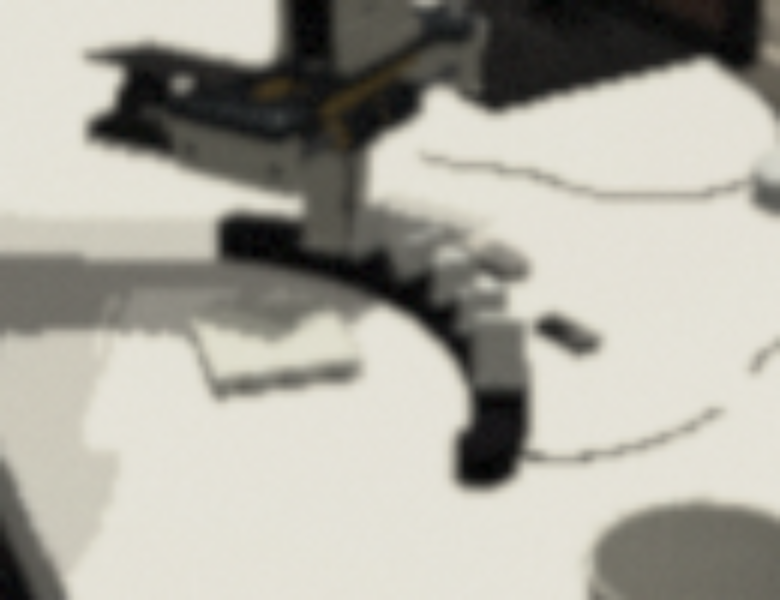

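```bash
python3 -m creep '[[0.01,0,-0.05,0.002,0],[0.04,0,-0.1,0.006,0],[0.07,0,-0.12,0.011,0],[0.11,0.003,-0.12,0.018,0],[0.15,0.006,-0.11,0.024,0],[0.19,0.009,-0.09,0.03,0],[0.22,0.012,-0.07,0.035,0],[0.249,0.016,-0.05,0.04,0]]'
python3 -m creep '[[0.03,0,0.02,0.005,0],[0.06,0,0.035,0.01,0],[0.09,0,0.045,0.014,0],[0.12,0.005,0.05,0.019,0],[0.13,0.005,0.05,0.02,0],[0.14,0.005,0.05,0.022,0],[0.14,0.005,0.05,0.022,0],[0.14,0.005,0.05,0.022,0]]'
python3 - <<'E'
from h import *
gate(1,[(25,2)])
from plant import snapshot
s=snapshot('scene'); cv2.imwrite('pics/s6.png',cv2.resize(s['img'][165:265,190:320],None,fx=6,fy=6))
s=snapshot('top'); cv2.imwrite('pics/t6.png',cv2.resize(s['img'][170:270,180:330],None,fx=5,fy=5))
E
```

```text
clock: 5.83
tool_pos: [0.4999, 0.2306, 0.0262]
orientation: [180.0, 0.0, -78.4]
force: [0.1, 0.6, 0.4]
opening: 0.0007
clock: 6.5
tool_pos: [0.5022, 0.2172, 0.0216]
orientation: [-180.0, 0.0, -82.3]
force: [0.1, -0.0, -0.3]
opening: 0.0007
[0.002, 0.005, -0.004, 0.001]
```

View pics/s6.png

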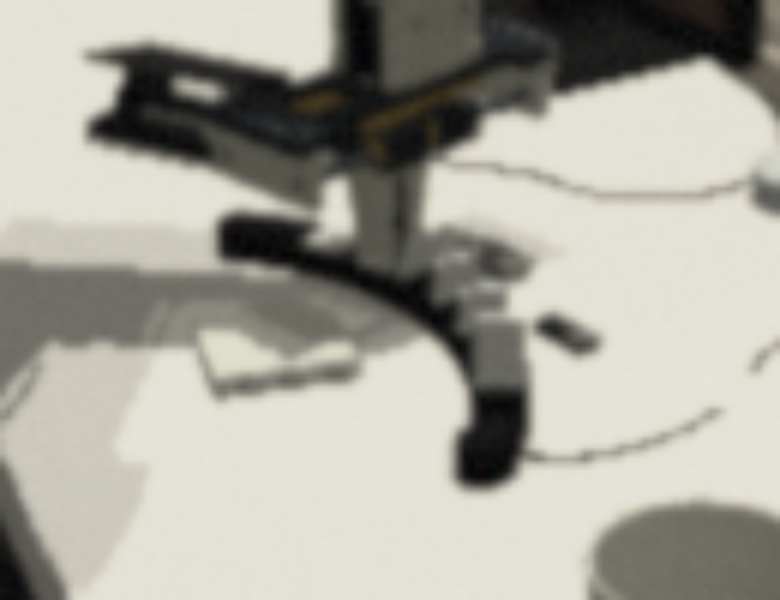

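View pics/t6.png

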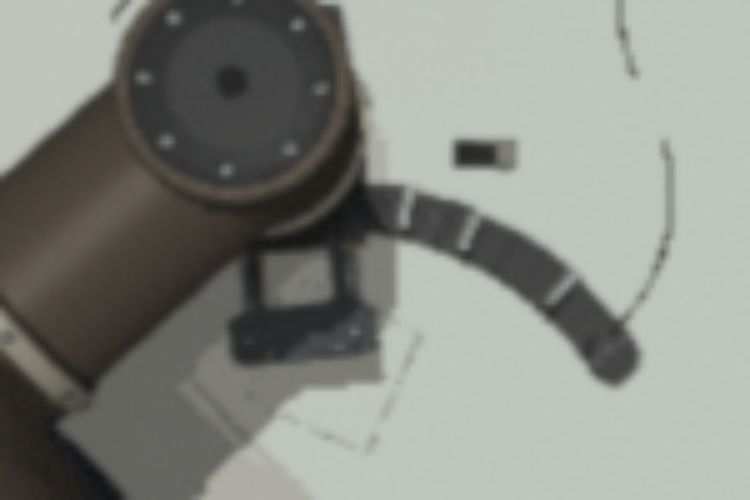

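```bash
python3 -m creep '[[0.01,0,-0.05,0.002,0],[0.04,0,-0.1,0.006,0],[0.07,0,-0.12,0.011,0],[0.11,0.003,-0.12,0.018,0],[0.15,0.006,-0.11,0.024,0],[0.19,0.009,-0.09,0.03,0],[0.22,0.012,-0.07,0.035,0],[0.249,0.016,-0.05,0.04,0]]'
python3 -m creep '[[0.03,0,0.02,0.005,0],[0.06,0,0.035,0.01,0],[0.09,0,0.045,0.014,0],[0.12,0.005,0.05,0.019,0],[0.13,0.005,0.05,0.02,0],[0.14,0.005,0.05,0.022,0],[0.14,0.005,0.05,0.022,0],[0.14,0.005,0.05,0.022,0]]'
python3 - <<'E'
from h import *
gate(2,[(25,2)])
from plant import snapshot
s=snapshot('scene'); cv2.imwrite('pics/s7.png',cv2.resize(s['img'][165:265,190:320],None,fx=6,fy=6))
E
```

```text
clock: 7.27
tool_pos: [0.504, 0.1919, 0.0263]
orientation: [-180.0, 0.0, -89.6]
force: [0.2, 0.8, 0.2]
opening: 0.0006
clock: 7.93
tool_pos: [0.5036, 0.1783, 0.0216]
orientation: [-180.0, 0.0, -93.4]
force: [0.9, 0.9, -0.4]
opening: 0.0002
[0.003, 0.005, -0.004, 0.001]
```

View pics/s7.png

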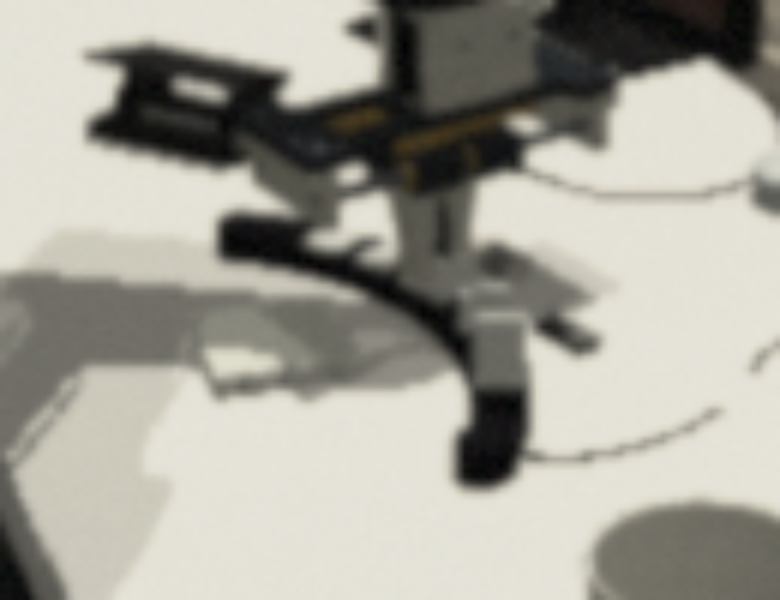

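Gates 1 and 2 lie flat, seen as white patches near (330,240) and (375,250), and the holder hasn't moved. I'll carry on to gate 4.

```bash
python3 -m creep '[[0.01,0,-0.05,0.002,0],[0.04,0,-0.1,0.006,0],[0.07,0,-0.12,0.011,0],[0.11,0.003,-0.12,0.018,0],[0.15,0.006,-0.11,0.024,0],[0.19,0.009,-0.09,0.03,0],[0.22,0.012,-0.07,0.035,0],[0.249,0.016,-0.05,0.04,0]]'
python3 -m creep '[[0.03,0,0.02,0.005,0],[0.06,0,0.035,0.01,0],[0.09,0,0.045,0.014,0],[0.12,0.005,0.05,0.019,0],[0.13,0.005,0.05,0.02,0],[0.14,0.005,0.05,0.022,0],[0.14,0.005,0.05,0.022,0],[0.14,0.005,0.05,0.022,0]]'
python3 - <<'E'
from h import *
gate(3,[(25,2)])
from plant import snapshot
s=snapshot('scene'); cv2.imwrite('pics/s8.png',cv2.resize(s['img'][165:265,190:320],None,fx=6,fy=6))
s=snapshot('top'); cv2.imwrite('pics/t8.png',cv2.resize(s['img'][170:270,180:330],None,fx=5,fy=5))
E
```

```text
clock: 8.65
tool_pos: [0.5005, 0.1531, 0.0263]
orientation: [-180.0, 0.0, -100.7]
force: [0.5, 0.3, 0.3]
opening: 0.0003
clock: 9.32
tool_pos: [0.4975, 0.1399, 0.0216]
orientation: [-180.0, 0.0, -104.6]
force: [0.6, -0.2, -0.2]
opening: 0.0005
[0.005, 0.005, -0.004, 0.001]
```

View pics/s8.png

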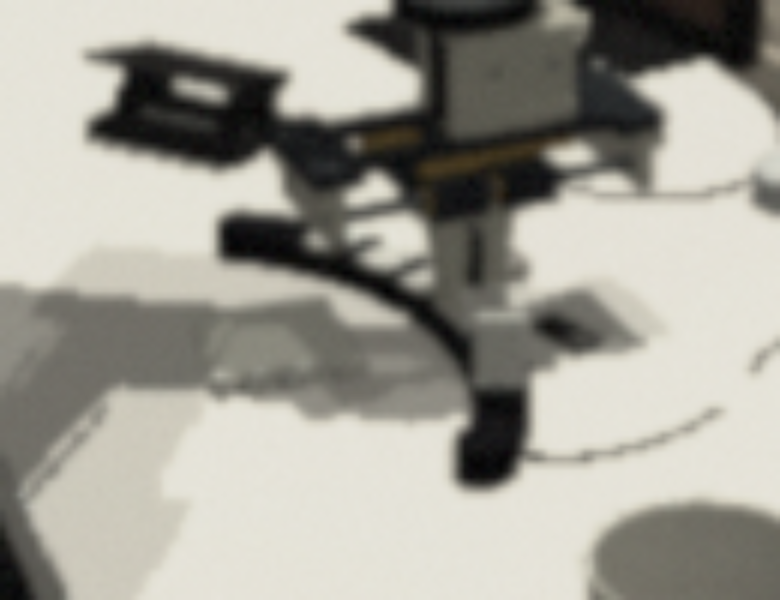

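View pics/t8.png

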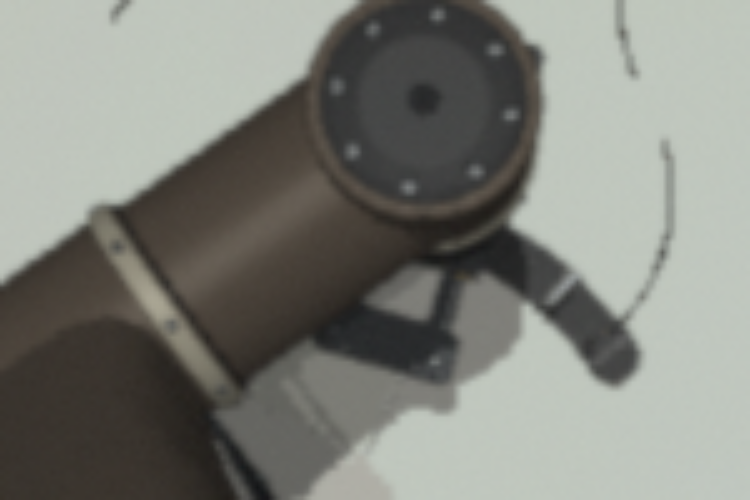

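```bash
python3 -m creep '[[0.01,0,-0.05,0.002,0],[0.04,0,-0.1,0.006,0],[0.07,0,-0.12,0.011,0],[0.11,0.003,-0.12,0.018,0],[0.15,0.006,-0.11,0.024,0],[0.19,0.009,-0.09,0.03,0],[0.22,0.012,-0.07,0.035,0],[0.249,0.016,-0.05,0.04,0]]'
python3 -m creep '[[0.03,0,0.02,0.005,0],[0.06,0,0.035,0.01,0],[0.09,0,0.045,0.014,0],[0.12,0.005,0.05,0.019,0],[0.13,0.005,0.05,0.02,0],[0.14,0.005,0.05,0.022,0],[0.14,0.005,0.05,0.022,0],[0.14,0.005,0.05,0.022,0]]'
python3 - <<'E'
from h import *
gate(4,[(25,2)])
from plant import snapshot
s=snapshot('scene'); cv2.imwrite('pics/s9.png',cv2.resize(s['img'][165:265,190:320],None,fx=6,fy=6))
E
```

```text
clock: 10.08
tool_pos: [0.4895, 0.1159, 0.0263]
orientation: [-180.0, 0.0, -111.9]
force: [0.3, 0.8, -0.2]
opening: 0.0004
clock: 10.75
tool_pos: [0.484, 0.1034, 0.0216]
orientation: [-180.0, 0.0, -115.7]
force: [-0.3, 0.1, -0.0]
opening: 0.0008
[0.006, 0.004, -0.004, 0.001]
```

View pics/s9.png

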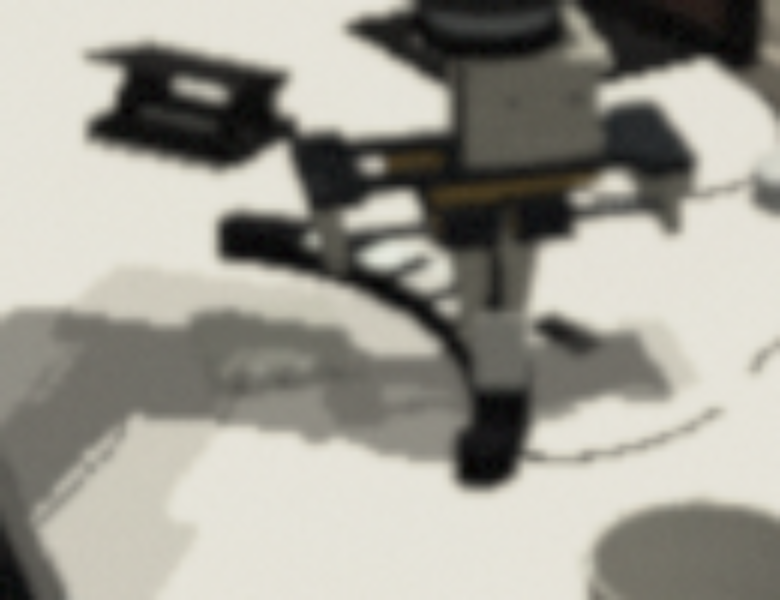

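The fingertip has passed over gate 5, and gate 6 still stands (500,350). Now I'll lift straight up, then back away.

```bash
python3 -m creep '[[0,0,-0.08,0,0],[0,0,-0.2,0,0],[0,0,-0.35,0,0],[0,0,-0.5,0,0],[0,0,-0.65,0,0],[0,0,-0.8,0,0],[0,0,-0.92,0,0],[0,0,-1,0,0]]'
python3 -m creep '[[-0.1,0,-0.1,0,0],[-0.25,0,-0.25,0,0],[-0.4,0,-0.4,0,0],[-0.55,0,-0.55,0,0],[-0.7,0,-0.7,0,0],[-0.83,0,-0.83,0,0],[-0.95,0,-0.95,0,0],[-1,0,-1,0,0]]'
python3 -m creep '[[-0.1,0,0,0,0],[-0.25,0,0,0,0],[-0.4,0,0,0,0],[-0.55,0,0,0,0],[-0.7,0,0,0,0],[-0.83,0,0,0,0],[-0.95,0,0,0,0],[-1,0,0,0,0]]'
python3 -m creep '[[-0.1,0,0,0,0],[-0.25,0,0,0,0],[-0.4,0,0,0,0],[-0.55,0,0,0,0],[-0.7,0,0,0,0],[-0.83,0,0,0,0],[-0.95,0,0,0,0],[-1,0,0,0,0]]'
python3 - <<'E'
from h import *
from plant import snapshot
s=snapshot('scene'); cv2.imwrite('pics/s10.png',cv2.resize(s['img'][165:265,190:320],None,fx=6,fy=6))
s=snapshot('top'); cv2.imwrite('pics/t10.png',cv2.resize(s['img'][170:270,180:330],None,fx=5,fy=5));cv2.imwrite('pics/t10f.png',s['img'])
E
```

```text
clock: 11.47
tool_pos: [0.4845, 0.1037, 0.1236]
orientation: [-179.9, 0.1, -115.7]
force: [0.0, -0.1, -0.3]
opening: 0.0006
clock: 12.13
tool_pos: [0.5285, 0.1949, 0.2234]
orientation: [-179.9, 0.1, -115.7]
force: [0.5, 0.6, 0.7]
opening: 0.0007
clock: 12.8
tool_pos: [0.5714, 0.2852, 0.2206]
orientation: [180.0, -0.1, -115.7]
force: [-0.1, 0.6, 0.8]
opening: 0.0003
clock: 13.47
tool_pos: [0.6147, 0.3748, 0.2211]
orientation: [180.0, -0.0, -115.7]
force: [-0.9, -0.2, 0.4]
opening: 0.0003
```

View pics/s10.png

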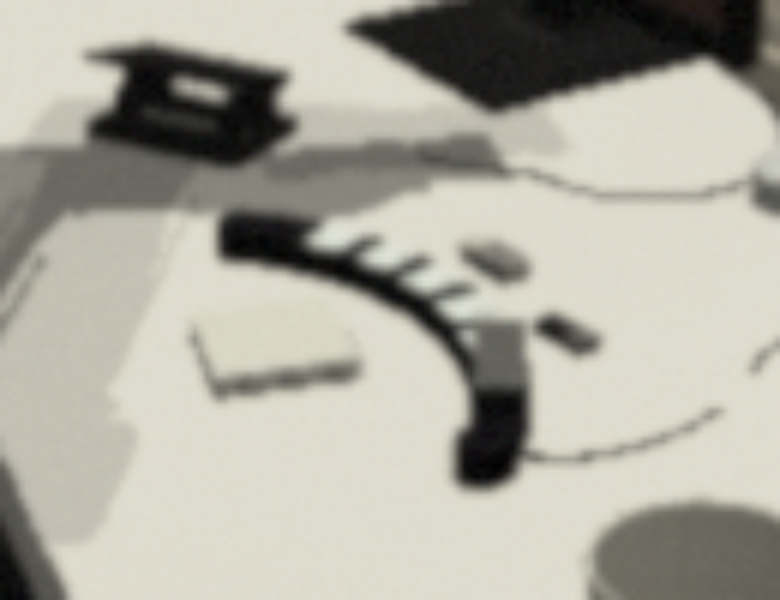

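View pics/t10.png

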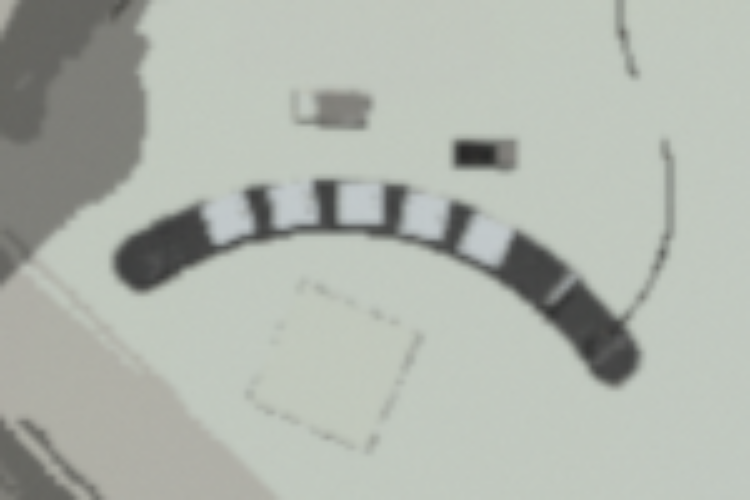

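View pics/t10f.png

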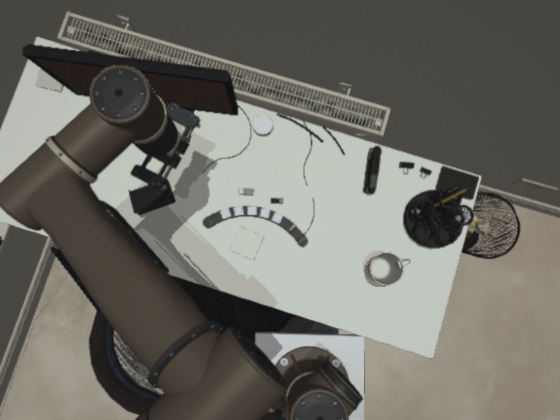

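```bash
python3 - <<'E'
import cv2,numpy as np
a,b=[cv2.imread(f'pics/{n}.png',0)[170:270,200:330].astype(np.float32) for n in('top0','t10f')]
# ends of holder: local shift
for nm,u,v in(('plain',2,40),('far',85,55)):
    A=a[v:v+30,u:u+30].copy();B=b[v:v+30,u:u+30].copy()
    print(nm,cv2.phaseCorrelate(A,B))
from plant import workorder; print(workorder.close_job())
E
```

```text
plain ((0.6262868486521143, 0.7548467797068579), 0.5063583702511257)
far ((0.06352531759802815, -0.07476460323224288), 1.001340102619595)
the job is handed in; nothing more can be done
None
```

I traced the closed fingertips along the row from the plain end. At each short gate they met it high and came down with it, about 2 mm above the top face, then lifted straight up and drew back. The job was handed in at about 13.6 s and reported no verdict.

**Gates:** in the last pictures gates 1 to 5 lie flat as full-size white patches, and the long gate 6 still stands upright. That is judged by eye; I could not read the joint angles.

**Holder and other things:** every force reading was under about 2 N. By eye, the holder and the things around it sit at the same pixels as at the start. Part of the hole punch was hidden under the arm in the last top view, but the last scene view shows it in place.

**One check disagreed:** comparing the first and last top views, the far end shifted about 0.1 px (under 0.5 mm). The plain end gave about 1 px (roughly 3 mm), but with poor match quality (0.51). The arm's shadow and the newly shut gate 1 fall near that patch, so I don't trust that number. Even if real, it is within the 10 mm limit.

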